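# Uncover the heating bath and hold the vial rack up level

### The job

Uncover the heating bath: tip its loose lid clearly up by the handle with the opposite edge still resting on the rim, then lift the lid off and lay it flat, handle up, in the middle of the grey mat, and let go of it. Then take the vial rack by its handle, lift it straight up out of the well until its underside is at least 5 cm above the bath's rim, and keep it there over the bath, level and still, for three seconds, finishing while you are still holding it up. Keep the rack upright throughout and leave the other glassware and tools where they are.

Things in the scene. Friction and masses are not known exactly. Their poses are not given: they have to be found in the camera images.
- bath: dry heating bath, fixed: white box 240 (x) x 210 (y) x 125 mm tall, origin at the centre of its underside; lower black panel, 20 mm thick, on its +x face, away from the robot. Well 200 x 170 mm, floor 20 mm and rim 125 mm above the bench, walls 20 mm. Yaw within 0.35 rad of 0; it may stand left or right, the mat on the other side
- lid: loose aluminium lid on the bath's rim, axes along the bath's; origin at the centre of its underside. Plate 220 (x) x 190 (y) x 4 mm, 6 to 10 mm above the origin; under it a frame 192 x 162 mm, 6 mm deep, sits in the well with 4 mm play; laid down, the lid stands on this frame. 0.2 to 0.4 kg; only its weight holds it on
- lid_handle (a point): centre of the lid's handle: black flat-sided bar 12 mm thick (lid x), 50 mm long (lid y), 22 mm tall, on two short posts at the lid's +x side, 85 mm from the lid's middle; the point is 34 mm above the lid's underside, 24 mm above the plate's top. Axes are the lid's
- lid_centre (a point): middle of the lid, 5 mm above its underside; axes are the lid's, z its normal
- lid_back_edge (a point): middle of the lid's -x edge (opposite the handle), at the plate's underside; this edge rests on the bath's rim and serves as the pivot when the handle side is tipped up
- rack: steel vial rack standing in the well, hidden until the lid is off; 130 (x) x 84 (y) x 92 mm tall, origin at the centre of its underside; six amber vials with white caps are fixed in it (tops at 56 mm). 0.25 to 0.5 kg, balanced under the handle's middle. Within 16 mm of the well's middle, yaw within 0.15 rad of the bath's
- rack_handle (a point): centre of the rack's handle: straight flat-sided steel bar along rack x, 130 mm long, 12 mm thick (rack y), 18 mm tall, on a post at each end; the point is 83 mm above the rack's underside, 22 mm below the bath's rim at the start and 27 mm above the vial caps. Axes are the rack's
- rack_base (a point): centre of the rack's underside; axes are the rack's
- mat: flat grey mat fixed on the bench, empty, 250 (x) x 220 (y) x 4 mm; origin at the centre of its underside, its top at 4 mm
- beaker: small open glass beaker, 48 mm wide, 65 mm tall, nearest the robot base, between bath and mat; a bystander; origin at the centre of its underside
- flask: conical glass flask, 72 mm wide at the foot, 108 mm tall, beyond the bath and mat, near the middle; a bystander; origin at the centre of its underside
- wash_bottle: white plastic bottle, 64 mm wide, 160 mm tall, out on the robot's left (+y), beside the bath or mat; a bystander; origin at the centre of its underside
- jar: amber jar with a black cap, 66 mm wide, 85 mm tall, out on the robot's right (-y), beside the bath or mat; a bystander; origin at the centre of its underside
- mortar: white ceramic bowl, 96 mm wide, 50 mm tall, out on the robot's right; a bystander; origin at the centre of its underside
- spatula: steel spatula about 190 mm long lying on the bench, out on the robot's left; a bystander

How it is judged:
On the way, in this order (a step that is already met when the one before it is completed fails the run):
1. the lid is tipped up by its handle side at least 0.15 rad while its opposite edge is still down at the rim (within 12 mm) (angle between lid_centre's own z axis and vertical above 0.15 rad and height (world z) of lid_back_edge below 0.137 m and horizontal distance between lid_back_edge and bath below 0.14 m and contact force between the fingers and lid above 0.5 N), for 0.1 s.
2. the lid lies flat on the mat, handle up, released (horizontal distance between lid_centre and mat below 0.07 m and height (world z) of lid_centre below 0.02 m and angle between lid_centre's own z axis and vertical below 0.08 rad and contact force between the fingers and lid below 0.1 N and contact force between lid and bath below 0.1 N and linear speed of lid below 0.03 m/s), for 0.3 s.
3. the rack is held over the bath, clear, level and still, for 2 s (height (world z) of rack_base above 0.17 m and angle between rack_base's own z axis and vertical below 0.12 rad and horizontal distance between rack_base and bath below 0.12 m and contact force between the fingers and rack above 1 N and contact force between rack and bath below 0.05 N and contact force between rack and lid below 0.05 N and linear speed of rack below 0.03 m/s and angular speed of rack below 0.15 rad/s), for 2 s.
At the end, for the whole second after the job is handed in: Fingers hold the rack, underside 45 mm or more above the rim, within 120 mm of the bath's middle, tilted under 0.12 rad, still (0.03 m/s, 0.15 rad/s), touching neither bath nor lid; the lid lies flat (0.08 rad), handle up, released, still, within 70 mm of the mat's middle (all of step 2 and all of step 3); the arm keeps its last pose, push and grip.
It fails at once if the rack is tipped more than 0.4 rad (angle between rack_base's own z axis and vertical above 0.4 rad).
It fails at once if a bystander is moved more than 30 mm (distance of any of beaker, flask, wash_bottle, jar, mortar, spatula from where it was at the start of the episode above 0.03 m).
It also fails if it takes over 61 s, if anything falls off the work surface, if the arm or the gripper's body presses on something with over 40 N, if the wrist force passes 120 N, or if a joint passes its speed limit or range.

### The arm

A 6-joint arm with a two-finger parallel gripper is mounted at the origin on the work surface. World frame = base frame: x ahead of the robot, y to its left, z up, the work surface at z = 0. Lengths are in m, angles in rad, forces in N, time in s.
With the tool pointing down it reaches from about 0.35 to 0.85 m from the base axis. Payload 8.1 kg.
Tool frame: the origin (TCP) lies between the finger pads; the fingertips stand 11 mm ahead of it and the grasp point (between the pads) lies 8 mm behind it (robot.tips_ahead is the distance from the TCP to the fingertips, in m); z points along the fingers, y is the line along which they close (so a half turn about z gives the same grasp; the last joint's range is limited). The gripper opens to 93 mm and grips with 3 to 60 N. Pads are 15 mm wide; open, the fingers measure 128 mm over their backs; the gripper's body (75 mm by 188 mm) begins 65 mm behind the grasp point.
Start: joints at [1.074, 0.13, 1.488, -0, 1.523, -0.085], TCP at [0.24, 0.55, 0.23] pointing down, gripper open.
Joint ranges: [-2.96, 2.96], [-0.89, 2.26], [0.02, 2.5], [-1.34, 4.48], [0, 2.73], [-2.66, 2.66]. Speed limits (rad/s): [2.39, 2.39, 2.79, 3.14, 3.14, 3.14].

### API

Orientations are given as a rotation vector (axis times angle).
In Python, from plant import robot gives the robot as it stands. The module is installed in compiled form; this text tells all that it offers.
- The arm moves only by the tool move_arm, never from a script. Its argument "deltas" is one flat list of numbers, 7 for each row, row after row: the shift along the tool's x, y, z in m, then the turn, a rotation vector about the tool's x, y, z in rad, then the opening, from 0 (shut) to 1 (fully open). A call has 1 to 12 rows; each row is the pose to reach, as a shift and turn from the pose commanded when the call began, along the tool's axes at that moment; what a row does not reach only later rows make up. A row lasts 1/8 s, in which the tool goes at most 62.5 mm and 10.7 degrees, less where a joint would pass 70% of its speed; a pose out of reach is approached as far as the arm can. A call with a gripper value outside its range is refused whole. The fingers move at their own pace and stop on an object; "squeeze" is the grip in N (left out, the last holds). Time passes only in rows, so rows that repeat a pose let the fingers close. It gives the time, the measured TCP pose, the force, the opening and the grip force at its end, in the units of the state.
- robot.read_state(): the state, without advancing time (a new reading comes with each control period).
- robot.read_camera(name): name is "scene" or "top"; returns (picture, depth): 400x640x3 uint8, red, green, blue; 400x640 float32, m along the optical axis (not along the pixel's ray), 0 where there is no reading.
- robot.camera_model(name): a dict with "K" (3x3 intrinsics, pixels), "k1" (the pictures are not rectified: a ray, as slopes to the right and down, at radius r is drawn at 1 + k1 r^2 times it, then the intrinsics apply), "R" (3x3) and "t" (3): a world point X has camera coordinates R X + t. Camera axes: x right, y down, z forward; pixel columns grow to the right and rows downward; lengths in m; the calibration is good to about 2 mm. A picture is of the moment at which its call begins. camera_model takes no time and is no camera call.
- robot.close_job(): hands the job in; it is judged then, once.
Trained networks look in the newest picture that a camera, given by its name, has taken for a name from the list of things; names that differ only in an ending like _2 or _b are one class to them, and where a whole thing is asked for, a point or a joint stands for the part that bears it (a point fixed in the world has none). Each returns a list of dicts, best first, with "confidence" (0 to 1); they miss things now and then, are a little off and sometimes report something else, mostly with a low value. They report only what shows in the picture. A call takes as long as a camera call.
- robot.recognise(camera, label): "uv" ([column, row] in pixels, amid what is visible of it).
The state is a dict: "t": time; "q": joint angles; "dq": joint speeds; "joint_torque": joint torques, N m; "tool_pos": TCP position; "orientation": TCP orientation; "force": force on the tool from outside, world axes, zero at the start; "wrist_torque": the same for the moment, N m; "opening": finger opening in m; "gripper_force": force on a finger pad.
Only numpy, scipy, OpenCV 4.12 (cv2) and the standard library are available. Lean on these libraries where they do the work, as an engineer would, in place of code of your own. Each camera call takes 0.05 s, during which the arm holds its last target. There are 200 camera calls.

## Working session

There is one attempt and no reset: what is moved stays moved. The work goes in short steps, Python scripts to look and compute and a tool call to move; the robot and the scene stay as the last step left them, time stands still between calls to the robot, and variables do not carry over. Pictures are saved under pics/ and viewed, at most 10 in all, crops included, and the job is handed in when it is done.

Besides the shell and the picture viewer there is one more tool, called after "Call:" as name(argument=value, ...) on one line, values as JSON. move_arm: Moves the arm, as the interface text tells. Its arguments: {"type":"object","properties":{"deltas":{"type":"array","items":{"type":"number"}},"squeeze":{"type":"number"}},"required":["deltas"]}

```bash
mkdir -p pics
cat > h.py <<'E'
import numpy as np, cv2
from plant import robot
from scipy.spatial.transform import Rotation as Rn
def cloud(name):
    img,d=robot.read_camera(name); m=robot.camera_model(name); K=np.array(m["K"]);k1=m["k1"]
    v,u=np.mgrid[0:400,0:640].astype(float)
    dist=np.array([k1,0,0,0,0.])
    n=cv2.undistortPoints(np.stack([u.ravel(),v.ravel()],1)[:,None],K,dist)[:,0].reshape(400,640,2)
    P=np.dstack([n[...,0]*d,n[...,1]*d,d])
    W=(P-np.array(m["t"]))@np.array(m["R"])
    W[d<=0]=np.nan
    return img,d,W
def save(img,n): cv2.imwrite("pics/"+n+".png",img[...,::-1])
def pt(W,uv,r=2):
    u,v=int(round(uv[0])),int(round(uv[1])); return np.nanmedian(W[v-r:v+r+1,u-r:u+r+1].reshape(-1,3),0)
def rect(W,mask):
    p=W[mask]; p=p[~np.isnan(p).any(1)]
    return p, cv2.minAreaRect((p[:,:2]*1000).astype(np.float32))
E
python3 - <<'E'
from h import *
np.set_printoptions(precision=3,suppress=True)
i1,d,W=cloud("top"); save(i1,"top1"); i2,d2,W2=cloud("scene"); save(i2,"scene1")
save(np.vstack([i1[::1],]),"x")
for l in ["bath","lid","lid_handle","mat","beaker","flask","wash_bottle","jar","mortar","spatula"]:
    for c,w in(("top",W),("scene",W2)):
        for r in robot.recognise(c,l)[:2]: print(l,c,np.round(r["uv"]),round(r["confidence"],2),pt(w,r["uv"]))
m=(abs(W[...,2]-0.129-0.0)<0.012)&np.isfinite(W[...,2])
n,lab,st,_=cv2.connectedComponentsWithStats(m.astype(np.uint8))
for k in range(1,n):
    if st[k,4]>300: p,r=rect(W,lab==k); print(st[k],r,np.median(p[:,2]))
s=robot.read_state(); print(s["t"],s["tool_pos"],s["orientation"],s["force"])
print(Rn.from_rotvec(s["orientation"]).as_matrix())
E
```

```text
bath scene [298. 204.] 0.91 [ 0.652 -0.069  0.102]
lid top [396. 206.] 0.67 [ 0.55  -0.167  0.13 ]
lid scene [297. 180.] 0.59 [ 0.588 -0.142  0.129]
lid_handle top [396. 204.] 0.86 [ 0.556 -0.167  0.13 ]
lid_handle scene [369. 200.] 0.65 [0.415 0.022 0.044]
lid_handle scene [297. 173.] 0.57 [ 0.56  -0.172  0.129]
mat top [268. 216.] 0.77 [0.539 0.197 0.007]
mat scene [388. 254.] 0.65 [0.547 0.202 0.004]
beaker top [335. 264.] 0.75 [ 0.399 -0.001  0.006]
beaker scene [368. 198.] 0.82 [0.418 0.02  0.052]
beaker scene [442. 293.] 0.6 [0.65  0.418 0.095]
flask top [326. 142.] 0.84 [0.747 0.024 0.066]
wash_bottle top [194. 186.] 0.56 [0.61  0.39  0.116]
wash_bottle top [358. 206.] 0.21 [ 0.554 -0.065  0.121]
wash_bottle scene [440. 292.] 0.66 [0.652 0.413 0.097]
jar top [470. 183.] 0.98 [ 0.622 -0.382  0.085]
jar scene [241. 177.] 0.68 [ 0.648 -0.379  0.063]
mortar top [488. 220.] 0.56 [ 0.525 -0.452  0.011]
mortar scene [262. 165.] 0.9 [ 0.497 -0.456  0.022]
mortar scene [444. 293.] 0.52 [0.649 0.421 0.097]
spatula top [178. 231.] 0.96 [0.494 0.468 0.004]
spatula scene [484. 299.] 0.82 [0.509 0.474 0.004]
[ 348  152  101  106 6603] ((557.8594970703125, -171.87525939941406), (239.49644470214844, 212.427734375), 16.403202056884766) 0.12934883031876693
[550 280   8 120 437] ((186.49246215820312, -589.36669921875), (8.071815490722656, 320.6798095703125), 89.83897399902344) 0.1293583079397718
1.1 [0.24 0.55 0.23] [-0.642 -3.075 -0.   ] [0.281 0.218 0.199]
[[-0.916  0.4   -0.   ]
 [ 0.4    0.916  0.   ]
 [ 0.     0.    -1.   ]]
```

View pics/top1.png

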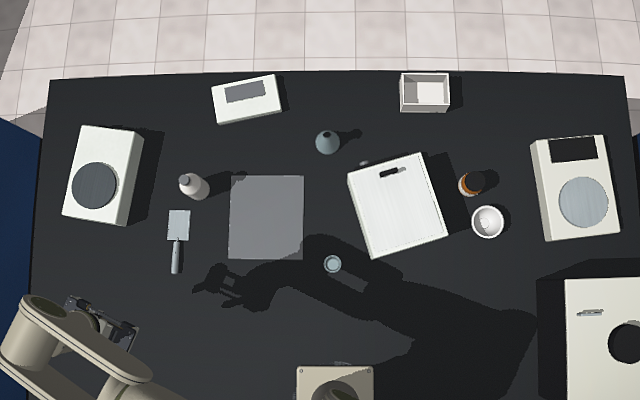

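View pics/scene1.png

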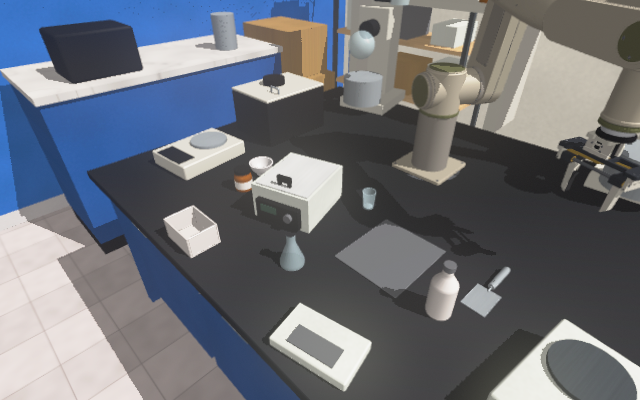

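The top view shows the bath with lid at about (396,206), the handle at (392,172) on the far side and the mat at (267,217). The beaker is at (333,263) and the flask at (327,142). The scene view agrees. Next I'll measure the handle and the mat.

Run:
```python
from h import *
np.set_printoptions(precision=4,suppress=True)
for c in("top","scene"):
    i,d,W=cloud(c)
    near=(np.hypot(W[...,0]-.64,W[...,1]+.148)<.06)
    m=near&(W[...,2]>.137)&(W[...,2]<.18)
    p,r=rect(W,m); print(c,len(p),r,np.percentile(p[:,2],[5,50,95]))
    m2=near&(W[...,2]>.12)&(i.max(2)<70); p,r=rect(W,m2); print("dark",len(p),r,np.percentile(p[:,2],[5,50,95]))
    g=i.astype(int); 
    m=(abs(W[...,0]-.54)<.2)&(abs(W[...,1]-.2)<.16)&(W[...,2]<.02)&(g.min(2)>60)
    m=cv2.morphologyEx(m.astype(np.uint8),cv2.MORPH_OPEN,np.ones((5,5)))>0
    p,r=rect(W,m); print("mat",len(p),r,np.median(p[:,2]))
    m=(np.hypot(W[...,0]-.558,W[...,1]+.172)<.17)&(W[...,2]>.110)&(W[...,2]<.1269)
    p,r=rect(W,m); print("rim",len(p),r,np.median(p[:,2]))
```

```text
top 110 ((624.4652099609375, -146.04336547851562), (40.54361343383789, 90.16033172607422), 16.141233444213867) [0.1406 0.1638 0.1689]
dark 87 ((637.7514038085938, -144.89947509765625), (11.89926815032959, 47.752559661865234), 15.667033195495605) [0.1539 0.1643 0.1692]
mat 6209 ((539.130126953125, 204.4281768798828), (252.7337188720703, 223.1883544921875), 0.26063376665115356) 0.004909535549445268
rim 1566 ((557.9959716796875, -172.06329345703125), (239.62655639648438, 213.06890869140625), 16.354053497314453) 0.12533039277095082
scene 125 ((640.0053100585938, -143.81057739257812), (18.25957489013672, 50.74186706542969), 18.29075050354004) [0.1398 0.1556 0.1645]
dark 6 ((648.7852172851562, -153.60496520996094), (9.04958724975586, 3.955983877182007), 75.08314514160156) [0.1376 0.1496 0.1591]
mat 8311 ((555.1395874023438, 200.01168823242188), (319.5849304199219, 369.7168273925781), 89.99967956542969) 0.0022698521572830717
rim 833 ((557.84521484375, -170.68287658691406), (245.07260131835938, 213.62022399902344), 16.778417587280273) 0.12385404857828448
```

Call:
move_arm(deltas=[-0.64,-0.48,-0.03,0,0,0.877,0.6,-0.64,-0.48,-0.03,0,0,0.877,0.6,-0.64,-0.48,-0.03,0,0,0.877,0.6,-0.64,-0.48,-0.03,0,0,0.877,0.6,-0.64,-0.48,-0.03,0,0,0.877,0.6,-0.64,-0.48,-0.03,0,0,0.877,0.6,-0.64,-0.48,-0.03,0,0,0.877,0.6,-0.64,-0.48,-0.03,0,0,0.877,0.6,-0.64,-0.48,-0.03,0,0,0.877,0.6,-0.64,-0.48,-0.03,0,0,0.877,0.6,-0.64,-0.48,-0.03,0,0,0.877,0.6,-0.64,-0.48,-0.03,0,0,0.877,0.6], squeeze=60)

```text
t: 2.7
tool_pos: [0.6104, -0.1042, 0.258]
orientation: [1.887, 2.511, 0.001]
force: [0.6, 0.9, 0.4]
opening: 0.0555
gripper_force: 0.0
```

```bash
cat >> h.py <<'E'
def go(xyz,yaw):
    """tool-frame delta from the measured pose to TCP xyz, tool down, tool y at angle yaw"""
    s=robot.read_state(); R=Rn.from_rotvec(s["orientation"]); c,n=np.cos(yaw),np.sin(yaw)
    T=Rn.from_matrix(np.array([[-n,c,0],[c,n,0],[0,0,-1.]])) 
    print("t",s["t"],"pos",np.round(s["tool_pos"],4),"open",s["opening"],"F",np.round(s["force"],1),"q",np.round(s["q"],2))
    print("d",np.round(R.inv().apply(np.array(xyz)-s["tool_pos"]),4),np.round((R.inv()*T).as_rotvec(),4))
E
python3 -c "
from h import *
go([.638,-.146,.235],.282);go([.638,-.146,.145],.282)"
```

```text
t 2.7 pos [ 0.6104 -0.1042  0.258 ] open 0.05546447675930478 F [0.6 0.9 0.4] q [-0.25  0.17  1.39  0.    1.58 -0.53]
d [-0.0478  0.0149  0.023 ] [ 0.0006  0.0001 -0.0002]
t 2.7 pos [ 0.6104 -0.1042  0.258 ] open 0.05546447675930478 F [0.6 0.9 0.4] q [-0.25  0.17  1.39  0.    1.58 -0.53]
d [-0.0478  0.0148  0.113 ] [ 0.0006  0.0001 -0.0002]
```

Call:
move_arm(deltas=[-0.048,0.015,0.023,0,0,0,0.6,-0.048,0.015,0.023,0,0,0,0.6,-0.048,0.015,0.023,0,0,0,0.6,-0.048,0.015,0.023,0,0,0,0.6])

```text
t: 3.2
tool_pos: [0.6376, -0.1431, 0.2362]
orientation: [1.885, 2.511, 0.001]
force: [0.0, -0.0, 0.4]
opening: 0.0559
gripper_force: 0.0
```

```bash
python3 -c "
from h import *
go([.638,-.146,.145],.282)
i,d,W=cloud('scene'); save(cv2.resize(i[100:260,200:420],None,fx=3,fy=3),'hover')"
```

```text
t 3.2 pos [ 0.6376 -0.1431  0.2362] open 0.05594784719469259 F [ 0.  -0.   0.4] q [-0.3   0.27  1.32  0.    1.55 -0.58]
d [-0.0028 -0.0006  0.0912] [0.0017 0.0009 0.0012]
```

View pics/hover.png

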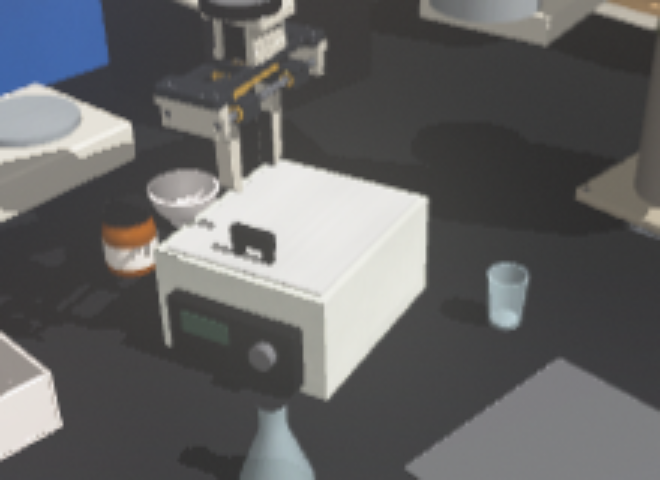

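The gripper hangs over the handle: fingertips at about (245,180) in the crop and handle at (255,243), which fits 7 cm of height. Descending and closing.

Call:
move_arm(deltas=[-0.0015,-0.0005,0.04,0,0,0,0.6,-0.0015,-0.0005,0.07,0,0,0,0.6,-0.0015,-0.0005,0.085,0,0,0,0.6,-0.0015,-0.0005,0.091,0,0,0,0.6,-0.0015,-0.0005,0.091,0,0,0,0.6,-0.0015,-0.0005,0.091,0,0,0,0,-0.0015,-0.0005,0.091,0,0,0,0,-0.0015,-0.0005,0.091,0,0,0,0,-0.0015,-0.0005,0.091,0,0,0,0,-0.0015,-0.0005,0.091,0,0,0,0,-0.0015,-0.0005,0.091,0,0,0,0], squeeze=60)

```text
t: 4.62
tool_pos: [0.6375, -0.1457, 0.1438]
orientation: [1.887, 2.511, 0.0]
force: [0.4, 0.5, 0.4]
opening: 0.0116
gripper_force: 60.0
```

```bash
python3 -c "
from h import *
go([.638,-.146,.145],.282); print(robot.read_state()['gripper_force'])
print('top handle check')"
```

```text
t 4.625 pos [ 0.6375 -0.1457  0.1438] open 0.01156232654078287 F [0.4 0.5 0.4] q [-0.3   0.32  1.42  0.    1.39 -0.59]
d [-0.0004  0.0004 -0.0012] [0.0003 0.0002 0.0001]
59.99497711658478
top handle check
```

Call:
move_arm(deltas=[0,-0.001,-0.01,-0.05,0,0,0,0,-0.003,-0.019,-0.1,0,0,0,0,-0.005,-0.029,-0.15,0,0,0,0,-0.008,-0.038,-0.2,0,0,0,0,-0.011,-0.0475,-0.25,0,0,0,0,-0.011,-0.0475,-0.25,0,0,0,0,-0.011,-0.0475,-0.25,0,0,0,0,-0.011,-0.0475,-0.25,0,0,0])

```text
t: 5.62
tool_pos: [0.6266, -0.1486, 0.1905]
orientation: [1.789, 2.381, 0.298]
force: [-0.7, -0.9, -1.8]
opening: 0.0111
gripper_force: 60.0
```

```bash
cat >> h.py <<'E'
def lidplane(c,lo,cx,cy,r=.17):
    i,d,W=cloud(c); m=(np.hypot(W[...,0]-cx,W[...,1]-cy)<r)&(W[...,2]>lo)&(i.min(2)>120); p=W[m]
    for _ in range(6):
        A=np.c_[p[:,:2],np.ones(len(p))]; k=np.linalg.lstsq(A,p[:,2],rcond=None)[0]; e=abs(A@k-p[:,2]); p=p[e<max(.004,np.median(e)*2)]
    print(c,"n",len(p),"tilt",round(float(np.arctan(np.hypot(*k[:2]))),3),"dir",np.round(k[:2],3),"minz",np.round(np.percentile(p[:,2],[1,50,99]),3),cv2.minAreaRect((p[:,:2]*1000).astype(np.float32)))
    return i
E
python3 -c "
from h import *
go([.638,-.146,.145],.282); 
i=lidplane('top',.126,.558,-.172);save(cv2.resize(i[100:300,250:510],None,fx=3,fy=3),'tipt')
i=lidplane('scene',.126,.558,-.172); save(cv2.resize(i[100:260,200:420],None,fx=3,fy=3),'tip')"
```

```text
t 5.625 pos [ 0.6266 -0.1486  0.1905] open 0.011077354410900289 F [-0.7 -0.9 -1.8] q [-0.4   0.07  1.64  0.17  1.24 -0.72]
d [-0.0007  0.0002  0.0469] [ 0.2482 -0.0006  0.0004]
top n 3139 tilt 0.089 dir [-0.015  0.088] minz [0.566 0.589 0.611] ((490.4689025878906, -156.34982299804688), (134.0196533203125, 184.7001495361328), 67.31871795654297)
scene n 1982 tilt 1.098 dir [-0.668  1.837] minz [0.161 0.53  0.621] ((547.4129028320312, -170.13169860839844), (163.3290252685547, 286.2596435546875), 76.40394592285156)
```

View pics/tip.png

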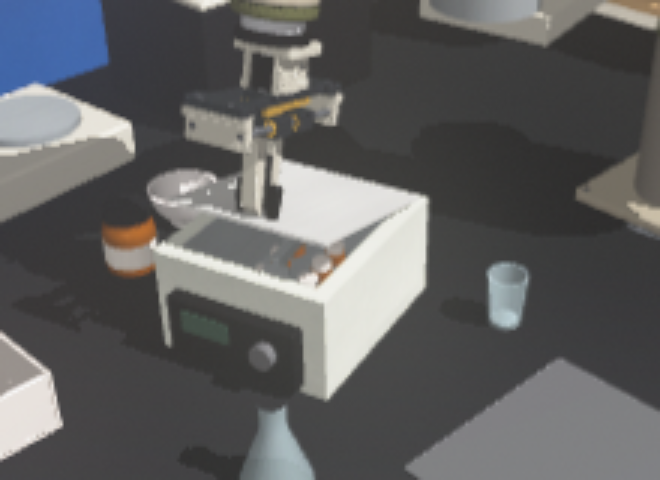

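The scene crop shows the lid tipped: handle side up in the fingers at (262,200), far edge on the rim around (420,195), rack visible in the well. Lifting straight up.

Call:
move_arm(deltas=[0,0.005,-0.019,0,0,0,0,0,0.01,-0.039,0,0,0,0,0,0.015,-0.058,0,0,0,0,0,0.02,-0.078,0,0,0,0,0,0.025,-0.097,0,0,0,0,0,0.03,-0.116,0,0,0,0,0,0.03,-0.116,0,0,0,0])

```text
t: 6.6
tool_pos: [0.6281, -0.1491, 0.3139]
orientation: [1.785, 2.377, 0.3]
force: [0.5, -0.4, -3.0]
opening: 0.0115
gripper_force: 60.0
```

```bash
python3 -c "
from h import *
go([.638,-.146,.145],.282); print(robot.read_state()['wrist_torque'])
i,d,W=cloud('scene');save(cv2.resize(i[100:260,200:420],None,fx=3,fy=3),'lift')"
```

```text
t 6.6 pos [ 0.6281 -0.1491  0.3139] open 0.01148513193992868 F [ 0.5 -0.4 -3. ] q [-0.4   0.02  1.47  0.16  1.45 -0.69]
d [ 0.0006 -0.0322  0.1661] [0.2531 0.0025 0.0003]
[-0.02653743  0.04401202  0.01109592]
```

View pics/lift.png

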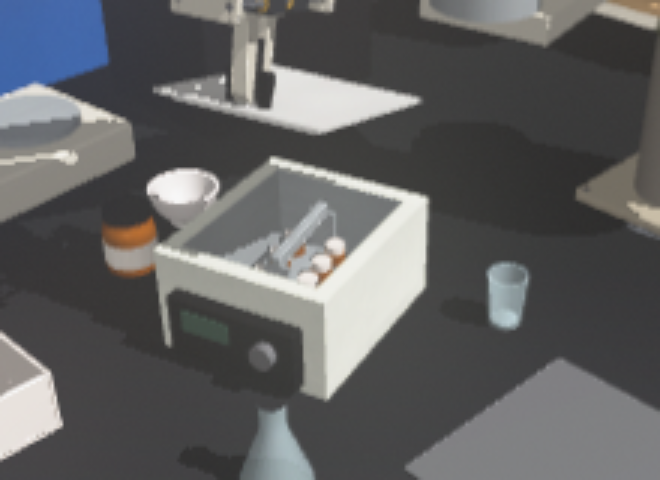

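```bash
cat >> h.py <<'E'
def tgt(xyz,yaw,tilt,ref=None):
    """delta from ref (pos,R) or measured; tilt: lid-style, +x side up"""
    s=robot.read_state(); R=Rn.from_rotvec(s["orientation"]); p=np.array(s["tool_pos"])
    if ref: p,R=ref
    c,n=np.cos(yaw),np.sin(yaw)
    T=Rn.from_matrix(np.array([[-n,c,0],[c,n,0],[0,0,-1.]]))*Rn.from_rotvec([-tilt,0,0])
    print("d",np.round(R.inv().apply(np.array(xyz)-p),4),np.round((R.inv()*T).as_rotvec(),4))
    return np.array(xyz),T
E
python3 -c "
from h import *
a=tgt([.612,.204,.25],0,.25)
b=tgt([.612,.204,.080],0,.25,a)
"
```

```text
d [0.3433 0.0654 0.0805] [ 0.0013 -0.0689  0.2734]
d [ 0.     -0.0421  0.1647] [0. 0. 0.]
```

Call:
move_arm(deltas=[0.02,0.004,0.005,0,-0.004,0.016,0,0.05,0.01,0.012,0,-0.01,0.04,0,0.09,0.017,0.021,0,-0.018,0.072,0,0.13,0.025,0.03,0,-0.026,0.104,0,0.17,0.032,0.04,0,-0.034,0.135,0,0.21,0.04,0.049,0,-0.042,0.167,0,0.25,0.048,0.059,0,-0.05,0.2,0,0.285,0.054,0.067,0,-0.057,0.227,0,0.315,0.06,0.074,0,-0.063,0.25,0,0.334,0.064,0.078,0,-0.067,0.266,0,0.343,0.065,0.08,0,-0.069,0.273,0,0.343,0.065,0.08,0,-0.069,0.273,0])

```text
t: 8.15
tool_pos: [0.6106, 0.2039, 0.2486]
orientation: [2.088, 2.091, 0.261]
force: [-0.3, 0.4, -3.5]
opening: 0.0117
gripper_force: 60.0
```

```bash
python3 -c "
from h import *
go([.612,.204,.08],0)
a=tgt([.612,.204,.080],0,.25)
i,d,W=cloud('scene');save(cv2.resize(i[100:350,220:500],None,fx=2.4,fy=2.4),'carry')"
```

```text
t 8.15 pos [0.6106 0.2039 0.2486] open 0.011709564337131785 F [-0.3  0.4 -3.5] q [ 0.28  0.02  1.59 -0.07  1.29  0.29]
d [ 1.000e-04 -4.010e-02  1.637e-01] [ 2.483e-01 -2.000e-04  1.300e-03]
d [ 1.000e-04 -4.010e-02  1.637e-01] [-0.0017 -0.0004  0.0013]
```

View pics/carry.png

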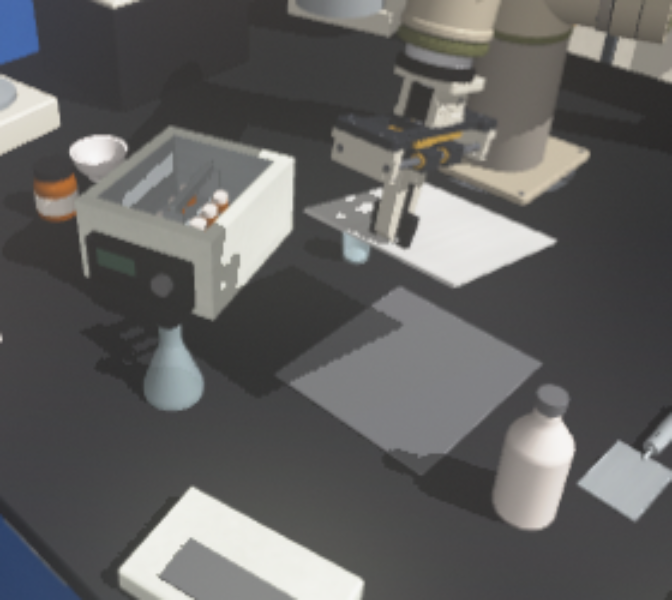

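The lid is held over the mat, square to it, handle in the fingers near (395,220), clear of the beaker at (355,245). Lowering until the back edge is just above the mat.

Call:
move_arm(deltas=[0,-0.006,0.024,0,0,0,0,0,-0.014,0.055,0,0,0,0,0,-0.022,0.09,0,0,0,0,0,-0.03,0.125,0,0,0,0,0,-0.037,0.15,0,0,0,0,0,-0.04,0.162,0,0,0,0,0,-0.04,0.162,0,0,0,0])

```text
t: 9.07
tool_pos: [0.6122, 0.2031, 0.0822]
orientation: [2.09, 2.089, 0.261]
force: [0.8, -0.1, -3.1]
opening: 0.0119
gripper_force: 60.0
```

```bash
python3 -c "
from h import *
go([.612,.204,.08],0)
for x,z,t in((.612,.073,.25),(.6155,.0605,.2),(.6185,.052,.15),(.621,.043,.1),(.6225,.034,.05),(.624,.028,.0)): tgt([x,.204,z],0,t)
"
```

```text
t 9.075 pos [0.6122 0.2031 0.0822] open 0.011859447683644355 F [ 0.8 -0.1 -3.1] q [ 0.28  0.16  1.76 -0.08  0.99  0.32]
d [ 0.0009 -0.0007  0.0021] [ 2.487e-01 -2.000e-04 -4.000e-04]
d [ 0.0009 -0.0025  0.0089] [-0.0013 -0.0001 -0.0004]
d [ 0.0009 -0.0021  0.0219] [ 0.0487 -0.0001 -0.0004]
d [ 0.0009 -0.0013  0.0308] [ 0.0987 -0.0001 -0.0004]
d [ 0.0009 -0.0011  0.0402] [ 1.487e-01 -1.000e-04 -4.000e-04]
d [ 0.0009 -0.0019  0.0493] [ 0.1987 -0.0002 -0.0004]
d [ 0.0009 -0.0019  0.0555] [ 2.487e-01 -2.000e-04 -4.000e-04]
```

Call:
move_arm(deltas=[0,-0.0025,0.009,0,0,0,0,0,-0.002,0.022,0.05,0,0,0,0,-0.0015,0.031,0.1,0,0,0,0,-0.001,0.04,0.15,0,0,0,0,-0.002,0.049,0.2,0,0,0,0,-0.002,0.0545,0.249,0,0,0,0,-0.002,0.0545,0.249,0,0,0,0,-0.002,0.0545,0.249,0,0,0])

```text
t: 10.07
tool_pos: [0.6245, 0.2041, 0.03]
orientation: [2.22, 2.221, 0.004]
force: [-0.1, 0.7, -2.5]
opening: 0.0113
gripper_force: 60.0
```

```bash
python3 -c "
from h import *
go([.624,.204,.028],0)
lidplane('top',.005,.539,.204,.15)"
```

```text
t 10.075 pos [0.6245 0.2041 0.03  ] open 0.011307059450819328 F [-0.1  0.7 -2.5] q [0.24 0.44 1.49 0.   1.2  0.24]
d [-0.0001 -0.0005  0.002 ] [ 0.0029 -0.0008  0.0005]
top n 2348 tilt 0.399 dir [-0.409 -0.1  ] minz [0.426 0.483 0.54 ] ((532.4166259765625, 182.5745849609375), (272.4441833496094, 127.91015625), 13.744154930114746)
```

Call:
move_arm(deltas=[0,0,0.001,0,0,0,0,0,0,0.002,0,0,0,0,0,0,0.002,0,0,0,0.3,0,0,0.002,0,0,0,0.5,0,0,0.002,0,0,0,0.5,0,0,-0.02,0,0,0,0.5,0,0,-0.06,0,0,0,0.5,0,0,-0.11,0,0,0,0.5,0,0,-0.16,0,0,0,0.5,0,0,-0.21,0,0,0,0.5,0,0,-0.25,0,0,0,0.5])

```text
t: 11.5
tool_pos: [0.6241, 0.2039, 0.2843]
orientation: [2.219, 2.22, 0.007]
force: [-0.2, 0.7, 0.1]
opening: 0.0463
gripper_force: 0.0
```

```bash
cat >> h.py <<'E'
def flat(c):
    i,d,W=cloud(c)
    m=(np.hypot(W[...,0]-.539,W[...,1]-.204)<.15)&(W[...,2]>.0085)&(W[...,2]<.03)&(i.min(2)>110)
    p=W[m]; A=np.c_[p[:,:2],np.ones(len(p))]; k=np.linalg.lstsq(A,p[:,2],rcond=None)[0]
    print("lid",c,len(p),"slope",np.round(k[:2],3),"z",np.median(p[:,2]),cv2.minAreaRect((p[:,:2]*1000).astype(np.float32)))
    c0=np.array([.558,-.172]); e=np.array([np.cos(.285),np.sin(.285)]); f=np.array([-e[1],e[0]])
    q=W[...,:2]-c0; a=q@e; b=q@f
    m=(abs(a)<.09)&(abs(b)<.075)&(W[...,2]>.092)&(W[...,2]<.122)
    p=W[m]; r=cv2.minAreaRect((p[:,:2]*1000).astype(np.float32)); print("rackh",len(p),np.median(p[:,2]),r,np.median(p,0))
    return i
E
python3 -c "
from h import *
go([.624,.204,.28],0)
i=flat('top');j=flat('scene'); 
save(np.vstack([cv2.resize(i[110:290,200:520],(640,360)),cv2.resize(j[130:310,200:520],(640,360))])[:600],'laid')"
```

```text
t 11.5 pos [0.6241 0.2039 0.2843] open 0.04631734349795732 F [-0.2  0.7  0.1] q [0.24 0.26 1.24 0.   1.63 0.24]
d [ 0.0001 -0.0002  0.0043] [ 0.0048 -0.0016  0.0003]
lid top 2267 slope [-0.002  0.002] z 0.014897753639513463 ((537.9957275390625, 202.34283447265625), (216.7584686279297, 242.86032104492188), 89.46733093261719)
rackh 270 0.11179246449376168 ((547.3850708007812, -175.36700439453125), (127.78113555908203, 29.629011154174805), 22.964115142822266) [ 0.54465209 -0.17371529  0.11179246]
lid scene 3277 slope [0.    0.002] z 0.013980144986303908 ((540.46875, 208.92515563964844), (223.1939239501953, 202.11642456054688), 0.12146998941898346)
rackh 174 0.10692965306121976 ((549.0429077148438, -174.15484619140625), (132.2689666748047, 28.47386360168457), 22.876789093017578) [ 0.55987691 -0.16619752  0.10692965]
```

View pics/laid.png

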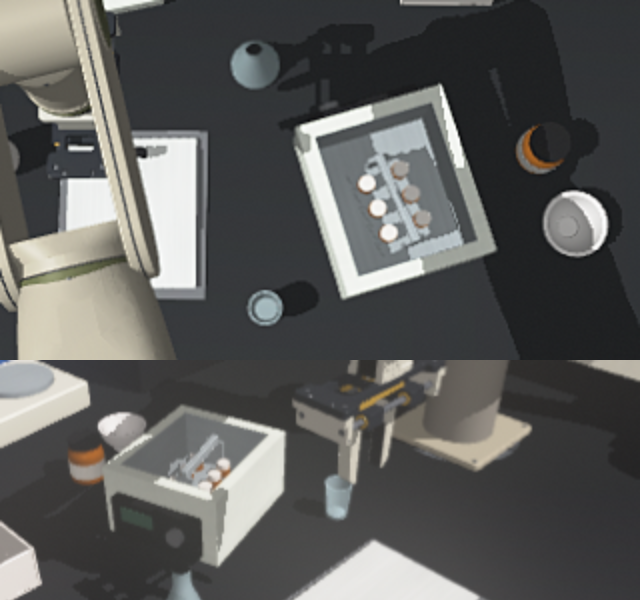

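The lid lies flat in the middle of the mat (top crop around (130,215)), and the rack handle shows in the well from (370,160) to (420,240). I'll fit the bar precisely.

```bash
cat >> h.py <<'E'
def bar(c):
    i,d,W=cloud(c)
    c0=np.array([.558,-.172]); e=np.array([np.cos(.285),np.sin(.285)]); f=np.array([-e[1],e[0]])
    q=W[...,:2]-c0; a=q@e; b=q@f
    p=W[(abs(a)<.09)&(abs(b)<.075)&(W[...,2]>.107)&(W[...,2]<.118)][:,:2]
    for _ in range(5):
        v=cv2.fitLine((p*1000).astype(np.float32),cv2.DIST_HUBER,0,.01,.01).ravel(); dd=v[:2]; n=np.array([-dd[1],dd[0]])
        o=(p*1000-v[2:])@n; p=p[abs(o)<8]
    s=(p*1000-v[2:])@dd; mid=v[2:]+dd*(np.percentile(s,1)+np.percentile(s,99))/2
    print("bar",c,len(p),"yaw",np.arctan(dd[1]/dd[0]),"mid",mid,"len",np.ptp(s),"sd",o.std())
E
python3 -c "
from h import *
bar('top');bar('scene')
go([.547,-.175,.28],.285-1.571)"
```

```text
bar top 199 yaw 0.41426143 mid [ 546.70763879 -174.12501683] len 127.71233123522453 sd 3.666731743357654
bar scene 92 yaw 0.413694 mid [ 548.51702705 -173.29717564] len 128.85345242301455 sd 3.8359125190101073
t 11.7 pos [0.6244 0.2039 0.2822] open 0.0463220471175897 F [-0.7  0.6 -1. ] q [0.24 0.27 1.24 0.   1.63 0.24]
d [-0.3789 -0.0776  0.0012] [ 0.0031 -0.0044  1.2864]
```

Call:
move_arm(deltas=[-0.05,-0.01,0,0,0,0.13,0.5,-0.1,-0.02,0,0,0,0.27,0.5,-0.15,-0.03,0,0,0,0.42,0.5,-0.2,-0.04,0,0,0,0.57,0.5,-0.25,-0.05,0,0,0,0.72,0.5,-0.3,-0.06,0.02,0,0,0.87,0.5,-0.34,-0.07,0.04,0,0,1.02,0.5,-0.37,-0.075,0.06,0,0,1.12,0.5,-0.378,-0.077,0.062,0,0,1.157,0.5,-0.378,-0.077,0.062,0,0,1.157,0.5,-0.378,-0.077,0.062,0,0,1.157,0.5])

```text
t: 13.08
tool_pos: [0.5476, -0.1732, 0.218]
orientation: [-3.074, -0.65, -0.003]
force: [-0.3, -0.3, -0.1]
opening: 0.0463
gripper_force: 0.0
```

```bash
python3 -c "
from h import *
go([.5475,-.1737,.097],.414-1.571)
i,d,W=cloud('scene'); save(cv2.resize(i[100:260,200:420],None,fx=3,fy=3),'rk')"
```

```text
t 13.075 pos [ 0.5476 -0.1732  0.218 ] open 0.04629236072743655 F [-0.3 -0.3 -0.1] q [-0.4   0.07  1.58  0.    1.5   0.76]
d [-0.0006  0.0003  0.121 ] [ 0.0003 -0.0021  0.0028]
```

View pics/rk.png

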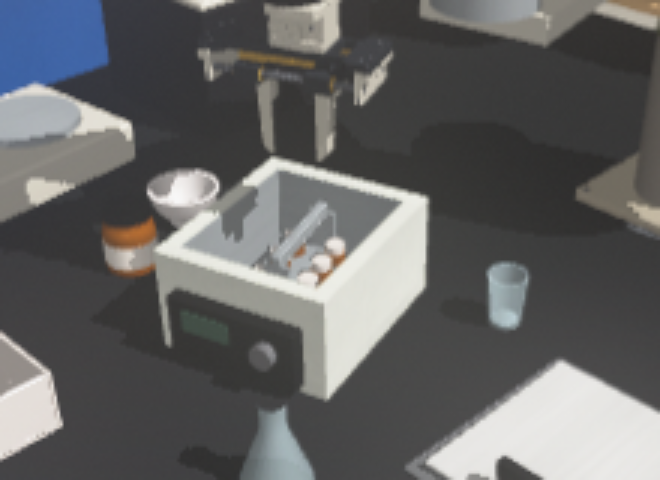

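The open fingers at about (297,155) straddle the line above the rack handle (300,232). Descending and gripping.

Call:
move_arm(deltas=[0,0,0.03,0,0,0,0.5,0,0,0.07,0,0,0,0.5,0,0,0.1,0,0,0,0.5,0,0,0.115,0,0,0,0.5,0,0,0.121,0,0,0,0.5,0,0,0.121,0,0,0,0.5,0,0,0.121,0,0,0,0,0,0,0.121,0,0,0,0,0,0,0.121,0,0,0,0,0,0,0.121,0,0,0,0,0,0,0.121,0,0,0,0,0,0,0.121,0,0,0,0], squeeze=45)

```text
t: 14.62
tool_pos: [0.5473, -0.1744, 0.0964]
orientation: [3.074, 0.646, 0.002]
force: [1.0, -1.9, 1.6]
opening: 0.0115
gripper_force: 45.0
```

Call:
move_arm(deltas=[0,0,-0.006,0,0,0,0,0,0,-0.02,0,0,0,0,0,0,-0.038,0,0,0,0,0,0,-0.056,0,0,0,0,0,0,-0.075,0,0,0,0,0,0,-0.094,0,0,0,0,0,0,-0.113,0,0,0,0,0,0,-0.132,0,0,0,0,0,0,-0.15,0,0,0,0,0,0,-0.165,0,0,0,0,0,0,-0.174,0,0,0,0,0,0,-0.176,0,0,0,0])

```text
t: 16.12
tool_pos: [0.5472, -0.1743, 0.2727]
orientation: [-3.074, -0.646, -0.003]
force: [-0.0, 0.2, -3.5]
opening: 0.0115
gripper_force: 45.0
```

Call:
move_arm(deltas=[0,0,0,0,0,0,0,0,0,0,0,0,0,0,0,0,0,0,0,0,0,0,0,0,0,0,0,0,0,0,0,0,0,0,0,0,0,0,0,0,0,0,0,0,0,0,0,0,0,0,0,0,0,0,0,0,0,0,0,0,0,0,0,0,0,0,0,0,0,0,0,0,0,0,0,0,0,0,0,0,0,0,0,0])

```text
t: 17.62
tool_pos: [0.5469, -0.1742, 0.2721]
orientation: [-3.074, -0.646, -0.002]
force: [0.2, -0.0, -4.1]
opening: 0.0114
gripper_force: 45.0
```

```bash
python3 -c "
from h import *
go([.5475,-.1737,.097],.414-1.571)
i,d,W=cloud('scene'); save(cv2.resize(i[60:260,200:460],None,fx=2.8,fy=2.8),'held')"
```

```text
t 17.625 pos [ 0.5469 -0.1742  0.2721] open 0.011431202567183071 F [ 0.2 -0.  -4.1] q [-0.4   0.05  1.5   0.    1.59  0.76]
d [ 0.0006 -0.0002  0.1751] [-0.0003 -0.0011  0.0005]
```

View pics/held.png

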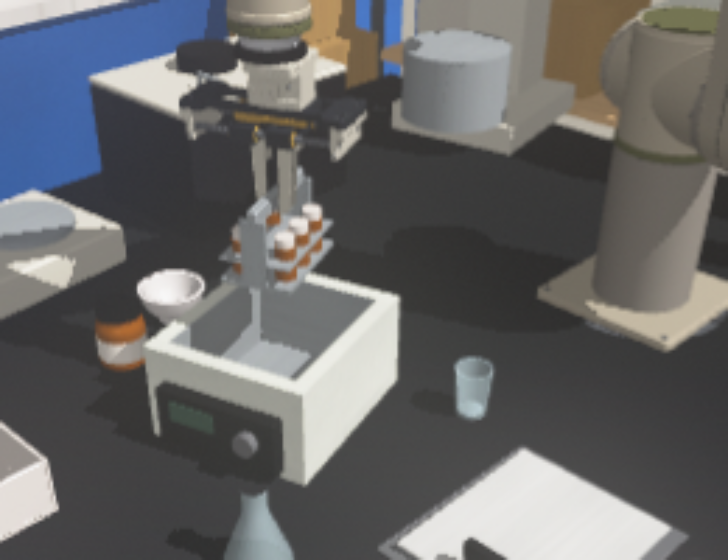

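The rack hangs level at (280,245), well clear above the bath, and the lid lies flat on the mat. Holding a little longer, then handing in.

Call:
move_arm(deltas=[0,0,0,0,0,0,0,0,0,0,0,0,0,0,0,0,0,0,0,0,0,0,0,0,0,0,0,0,0,0,0,0,0,0,0,0,0,0,0,0,0,0,0,0,0,0,0,0,0,0,0,0,0,0,0,0,0,0,0,0,0,0,0,0,0,0,0,0,0,0,0,0,0,0,0,0,0,0,0,0,0,0,0,0])

```text
t: 19.18
tool_pos: [0.5469, -0.1742, 0.2721]
orientation: [-3.074, -0.646, -0.002]
force: [0.1, -0.7, -3.2]
opening: 0.0116
gripper_force: 45.0
```

Call:
move_arm(deltas=[0,0,0,0,0,0,0,0,0,0,0,0,0,0,0,0,0,0,0,0,0,0,0,0,0,0,0,0,0,0,0,0,0,0,0,0,0,0,0,0,0,0,0,0,0,0,0,0,0,0,0,0,0,0,0,0,0,0,0,0,0,0,0,0,0,0,0,0,0,0,0,0,0,0,0,0,0,0,0,0,0,0,0,0])

```text
t: 20.68
tool_pos: [0.5469, -0.1742, 0.2721]
orientation: [-3.074, -0.646, -0.002]
force: [-0.2, 0.0, -3.7]
opening: 0.0117
gripper_force: 45.0
```

```bash
python3 -c "
from plant import robot
print(robot.close_job())"
```

```text
the job is handed in; nothing more can be done
None
```

I handed the job in at about 21 s; no verdict was returned: the lid was tipped, lifted off and laid flat in the middle of the mat, and the rack was held level and still about 7 cm above the bath's rim for over 4 s and at hand-in.

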